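# Shut the torch gas point and take off its outlet cap

## Task

Get the gas point on the jeweller's bench ready for a torch: first turn its quarter-turn lever fully to the closed stop, then unscrew the winged cap from the outlet. Nobody knows whether this cap has a right-hand or a left-hand thread, so try it gently one way and, if it stops, do not force it but try the other way, until it is loose while still sitting on the outlet; then lift it straight off. Finish still holding the cap in the gripper, upright and still, about 10 cm above the outlet, with the valve closed and the jar, pliers and bead tray left where they are.

Things in the scene. Friction and masses are not known exactly. Their poses are not given: they have to be found in the camera images.
- gas_point: Bench gas point, fixed to the bench: dark steel base plate 100 x 280 x 8 mm carrying a brass pipe along its own y. Origin: centre of the plate's underside, on the bench top. The outlet is 75 mm from the origin along its +y, the valve axis 75 mm along its -y. Yaw within about 0.45 rad of 0.
- outlet (a point): Centre of the round seat (66 mm across, 60 mm above the bench) on which the cap sits; the outlet neck stands 16.5 mm above the seat, hidden in the cap. It has an interrupted thread: a cap not yet turned far enough lifts only about 1.5 mm, then is held. The stop acts on one side of the cap: it is felt first as a sideways push of 5 to 15 N, then as resistance. Axes as gas_point.
- valve (a joint): Lever angle in rad: 0 = closed stop (lever square to the pipe, pointing to gas_point's own -x), 1.57 = open stop (lever lying along the pipe, pointing to its own -y, away from the outlet). Closing turns the lever clockwise seen from above. It stays where it is left; turning takes about 0.12 N m. Starts part or fully open.
- valve_hinge (a point): Point on the lever's upright axis, 83 mm above the bench, at mid-height of the lever. Axes as gas_point.
- valve_grip (a point): Point to pinch or push on the lever, 62 mm from its axis, at mid-height of the bar (83 mm above the bench). The black lever bar is 14 mm wide, 16 mm high and reaches 85 mm from the axis. The point's own -x points outward along the lever. Free air below the bar here: 30 mm or more.
- cap: Loose brass cap on the outlet, about 180 g: knurled skirt 56 mm across, 23 mm high; on top an upright wing bar 50 mm long (own x), 14 mm wide (own y), 28 mm high (23 to 51 mm above the origin). Origin: centre of the skirt's lower rim, on the seat when on. At the start the wing bar lies along gas_point's own x within 0.1 rad. 2 to 3 mm of sideways play.
- cap_grip (a point): Grip point on the cap's axis, 42 mm above its lower rim, 9 mm below the bar's top; axes as cap. Turned the loosening way the cap turns easily, without rising, and lifts straight off at 60 to 110 degrees from its start; the other way it meets a solid stop within about 30 degrees. Which way loosens differs from case to case and does not show.
- jar: Bystander: clear findings jar, 64 mm across, 62 mm high, loose; origin under its centre.
- pliers: Bystander: small blue-handled pliers lying flat, about 150 mm long along own x, 12 mm high, loose; origin on the bench near the middle.
- bead_tray: Bystander: white open bead tray 75 x 100 x 18 mm, loose; origin under its centre.
There are look-alikes about, which are no part of the job. What is meant by the cap is not red or turquoise, and is the larger of those in its own colour.

How it is judged (in metres and radians):
On the way, in this order (a step that is already met when the one before it is completed fails the run):
1. the valve lever is at its closed stop while the cap is still on (value of joint valve below 0.1 rad and distance between cap and outlet below 0.012 m), for 0.2 s.
2. the cap is turned loose while it still sits on the outlet (angle between the x axis of cap and the x axis of gas_point, either way round above 0.7 rad and distance between cap and outlet below 0.012 m and value of joint valve below 0.15 rad), for 0.1 s.
At the end, for the whole second after the job is handed in: Lever within 0.15 rad of closed; cap gripped (over 2 N), its rim 60 to 200 mm above the outlet seat, within 60 mm of the outlet's axis, within 0.3 rad of upright, slower than 0.03 m/s, not touching the gas point; jar, pliers and tray within 30 mm of their starts (value of joint valve below 0.15 rad and z of cap in the frame of outlet between 0.06 and 0.2 m and horizontal distance between cap and outlet below 0.06 m and angle between cap's own z axis and vertical below 0.3 rad and linear speed of cap below 0.03 m/s and contact force between the fingers and cap above 2 N and contact force between cap and gas_point below 0.2 N and distance of each of jar, pliers, bead_tray from where it was at the start of the episode below 0.03 m); the arm keeps its last pose, push and grip.
It fails at once if the jar, pliers or bead tray is pushed away (distance of any of jar, pliers, bead_tray from where it was at the start of the episode above 0.03 m).
It fails at once if the cap is forced: it is wrenched against the gas point with more than 150 N (contact force between cap and gas_point above 150 N).
It also fails if it takes over 54 s, if anything falls off the work surface, if the arm or the gripper's body presses on something with over 40 N, if the wrist force passes 120 N, or if a joint passes its speed limit or range.

## Robot

A 6-joint arm with a two-finger parallel gripper is mounted at the origin on the work surface. World frame = base frame: x ahead of the robot, y to its left, z up, the work surface at z = 0. Lengths are in mm, angles in rad, forces in N, time in s.
With the tool pointing down it reaches from about 400 to 825 mm from the base axis. Payload 7 kg.
Tool frame: the origin (TCP) lies on the centre line of the jaws, within the pads' length; the fingertips stand 19 mm ahead of it and the grasp point (between the pads) is the TCP; z points along the fingers, y is the line along which they close (so a half turn about z gives the same grasp; the last joint's range is limited). The gripper opens to 88 mm and grips with 3 to 60 N. Pads are 19 mm wide; open, the fingers measure 130 mm over their backs; the gripper's body (78 mm by 193 mm) begins 47 mm behind the grasp point.
Start: joints at [-0.831, 0.359, 0.012, 0, -1.224, -0.288], TCP at [294.667, -607.262, 245.561] pointing down, gripper open.
Joint ranges: [-3.07, 3.07], [-1.43, 2.12], [-1.02, 1.25], [-3.03, 1.67], [-3.05, -0], [-3.03, 3.03]. Speed limits (rad/s): [2.39, 2.39, 3.01, 3.14, 3.14, 3.14].

## Interface

Orientations are given as [roll, pitch, yaw] about the fixed x, y, z axes, in that order (R = Rz(yaw) Ry(pitch) Rx(roll)).
In Python, from station import get_obs, eyes, ticket, finder gives the robot as it stands.
- The arm moves only by the tool play_rows, never from a script. Its argument "increments" is text: rows parted by semicolons, each of 5 numbers parted by spaces: the finger opening in mm, from 0 to 87.6, then the shift along the world's x, y, z in mm, then the turn about the world's z in degrees. A call has 1 to 12 rows; each row shifts and turns the commanded pose from where the row before left it; what a row does not reach is not made up. A row lasts 1/8 s, in which the tool goes at most 62.5 mm and 10.7 degrees, less where a joint would pass 70% of its speed; a pose out of reach is approached as far as the arm can. A call with a gripper value outside its range is refused whole. The fingers move at their own pace and stop on an object; "grip_force" is the grip in N (left out, the last holds). Time passes only in rows, so rows that do not move let the fingers close. It gives the time, the measured TCP pose, the force, the opening and the grip force at its end, in the units of the state.
- get_obs(): the state, without advancing time (a new reading comes with each control period).
- eyes.capture(name): name is "scene" or "side" or "wrist"; returns a dict with "image" (400x640x3 uint8, red, green, blue), "camera_matrix" (3x3 intrinsics, pixels), "k1" (the pictures are not rectified: a ray, as slopes to the right and down, at radius r is drawn at 1 + k1 r^2 times it, then the intrinsics apply), "R" (3x3) and "t" (3): a world point X has camera coordinates R X + t; the wrist camera has in their place "tool_from_camera" (4x4, takes a point from camera to tool coordinates, whose origin is the TCP and whose axes are the flange's). Camera axes: x right, y down, z forward; pixel columns grow to the right and rows downward; lengths in mm; the calibration is good to about 2 mm. A picture is of the moment at which its call begins: read the wrist's pose just before it. There is no depth.
- ticket.job_done(): hands the job in; it is judged then, once.
Trained networks look in the newest picture that a camera, given by its name, has taken for a name from the list of things; names that differ only in an ending like _2 or _b are one class to them, and where a whole thing is asked for, a point or a joint stands for the part that bears it (a point fixed in the world has none). Each returns a list of dicts, best first, with "confidence" (0 to 1); they miss things now and then, are a little off and sometimes report something else, mostly with a low value. They report only what shows in the picture. A call takes as long as a camera call. They do not tell look-alikes from the thing itself.
- finder.regions_of(target, camera): "region" (400x640 bool, what is visible of it) and "box" ([left, top, right, bottom] in pixels, round what is visible of it).
The state is a dict: "t": time; "joints": joint angles; "joint_velocities": joint speeds; "tau": joint torques, N m; "ee_pos": TCP position; "eef_rot": TCP orientation; "wrist_force": force on the tool from outside, world axes, zero at the start; "moment": the same for the moment, N m; "finger_gap": finger opening in mm; "gripper_force": force on a finger pad.
Only numpy, scipy, OpenCV 4.12 (cv2) and the standard library are available. Lean on these libraries where they do the work, as an engineer would, in place of code of your own. Each camera call takes 0.05 s, during which the arm holds its last target. There are 200 camera calls.

## Working session

There is one attempt and no reset: what is moved stays moved. The work goes in short steps, Python scripts to look and compute and a tool call to move; the robot and the scene stay as the last step left them, time stands still between calls to the robot, and variables do not carry over. Pictures are saved under pics/ and viewed, at most 10 in all, crops included, and the job is handed in when it is done.

Besides the shell and the picture viewer there is one more tool, called by a JSON object that holds its "fn" and its "kwargs", one argument or row to a line. play_rows: Moves the arm, as the interface text tells. Its arguments: {"type":"object","properties":{"increments":{"type":"string"},"grip_force":{"type":"number"}},"required":["increments"]}

```bash
mkdir -p pics; cat > h.py <<'E'
import numpy as np, cv2
from scipy.spatial.transform import Rotation as Ro
from station import get_obs, eyes, ticket, finder
def cam(name):
    o=get_obs(); c=eyes.capture(name); K=np.array(c["camera_matrix"])
    if name=="wrist":
        T=np.array(c["tool_from_camera"]); Rw=Ro.from_euler("xyz",o["eef_rot"]).as_matrix()
        Rc=Rw@T[:3,:3]; C=Rw@T[:3,3]+np.array(o["ee_pos"]); R=Rc.T; t=-R@C
    else: R=np.array(c["R"]); t=np.array(c["t"])
    return dict(im=c["image"],K=K,k1=c["k1"],R=R,t=t,C=-R.T@t)
def onz(c,px,z):
    K=c["K"]; d=np.array([(px[0]-K[0,2])/K[0,0],(px[1]-K[1,2])/K[1,1]]); u=d.copy()
    for _ in range(20): u=d/(1+c["k1"]*(u@u))
    r=c["R"].T@np.array([u[0],u[1],1]); s=(z-c["C"][2])/r[2]; return c["C"]+s*r
def proj(c,X):
    q=c["R"]@np.array(X)+c["t"]; u=q[:2]/q[2]; u=u*(1+c["k1"]*(u@u)); return c["K"][:2,:2]@u+c["K"][:2,2]
def save(n,im): cv2.imwrite("pics/"+n+".png",np.ascontiguousarray(im[:,:,::-1]))
E
python3 - <<'E'
from h import *
o=get_obs(); print(o)
a=[]
for n in ["scene","side"]:
    c=cam(n); a.append(c["im"]); print(n,c["C"].round())
    for tg in ["gas_point","cap","valve","jar","pliers","bead_tray"]:
        for r in finder.regions_of(tg,n)[:4]:
            b=r["box"]; m=np.argwhere(r["region"]).mean(0)[::-1]
            print(tg,round(r["confidence"],2),[int(x) for x in b],m.round(),onz(c,m,60 if tg=="cap" else 10).round())
save("a",a[0]);save("b",a[1])
E
```

```text
{'t': 0.0, 'joints': array([-8.30887953e-01,  3.59361041e-01,  1.10580801e-02, -3.85091924e-04,
       -1.22406594e+00, -2.88097168e-01]), 'joint_velocities': array([-1.10677875e-03,  5.77821734e-06, -1.02107865e-03, -8.03884605e-04,
       -3.47148887e-04, -3.46001120e-04]), 'tau': array([ 3.30801277e-04, -5.82726073e+01,  2.93056262e+01,  6.99755609e+00,
        6.77667311e-03, -1.99087417e-04]), 'ee_pos': array([ 294.49173228, -606.86553342,  244.63272361]), 'eef_rot': array([ 3.13998202e+00, -9.97697205e-05, -2.68991252e+00]), 'wrist_force': array([ 0.70869121, -0.14526663, -0.16440803]), 'moment': array([-0.01673932,  0.0064488 , -0.00821977]), 'gripper_force': 0.0, 'finger_gap': 87.37442179651791}
scene [795. 407. 714.]
gas_point 0.78 [240, 102, 339, 269] [286. 195.] [580.  29.  10.]
cap 0.91 [253, 327, 281, 354] [268. 342.] [753. 241.  60.]
cap 0.83 [281, 192, 316, 225] [299. 210.] [593.  91.  60.]
cap 0.75 [360, 312, 396, 349] [378. 334.] [619. 323.  60.]
cap 0.56 [313, 286, 346, 317] [331. 303.] [646. 247.  60.]
valve 0.82 [265, 98, 288, 143] [277. 123.] [ 501. -121.   10.]
jar 0.81 [198, 166, 241, 212] [220. 188.] [669. -55.  10.]
pliers 0.69 [343, 177, 383, 255] [367. 214.] [487. 144.  10.]
side [266. 567. 431.]
gas_point 0.56 [269, 159, 430, 259] [350. 213.] [576.  26.  10.]
gas_point 0.46 [312, 155, 344, 192] [330. 170.] [698. -89.  10.]
cap 0.98 [231, 243, 257, 276] [244. 260.] [594. 273.  60.]
cap 0.92 [193, 268, 239, 320] [216. 297.] [572. 343.  60.]
cap 0.86 [184, 219, 211, 241] [196. 231.] [698. 268.  60.]
cap 0.69 [299, 169, 335, 213] [316. 194.] [617.  75.  60.]
valve 0.96 [378, 155, 430, 175] [402. 165.] [ 584. -201.   10.]
jar 0.63 [312, 156, 346, 191] [330. 169.] [699. -90.  10.]
pliers 0.57 [315, 244, 407, 296] [359. 271.] [483. 149.  10.]
bead_tray 0.92 [213, 185, 282, 221] [248. 203.] [746. 113.  10.]
```

View pics/a.png

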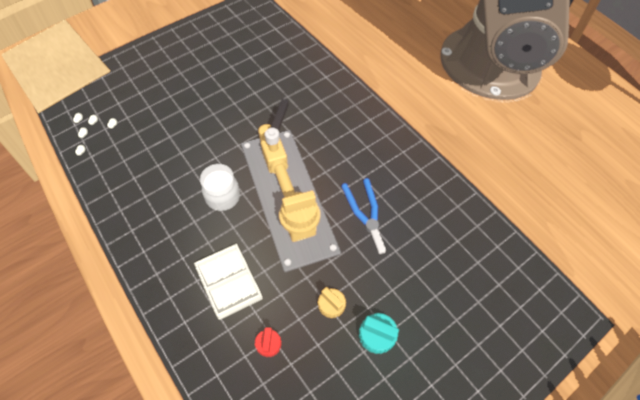

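View pics/b.png

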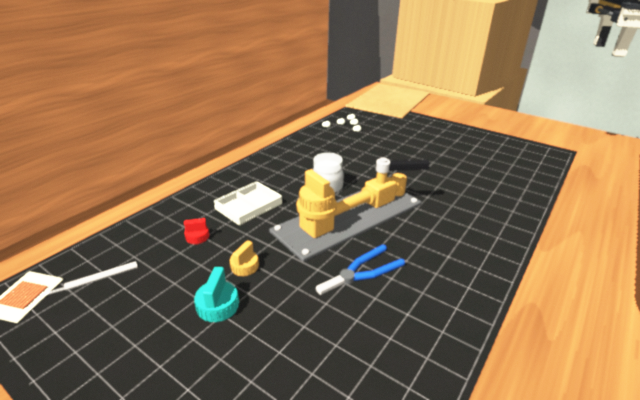

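The scene picture has four wing caps: brass on the gas point (299,210), a smaller brass one on the bench (331,303), red (268,342) and turquoise (378,334). The one meant is the larger brass cap, on the outlet. The black lever runs from (271,133) to (285,102), away from the outlet. I'll confirm with a crop and fit the plate.

```bash
python3 - <<'E'
from h import *
from scipy.optimize import least_squares
s=cam("scene"); sd=cam("side")
crop=lambda im,b:cv2.resize(im[b[1]:b[3],b[0]:b[2]],None,fx=4,fy=4,interpolation=cv2.INTER_CUBIC)
A=crop(s["im"],(235,90,345,275)); A=A[:592]; B=crop(sd["im"],(265,145,360,265))
im=np.zeros((592,800,3),np.uint8); im[:592,:440]=A[:592,:440]; im[:480,440:800]=B[:480,:360]
save("c",im)
for p in [(242,144),(291,131),(339,253),(287,269)]: print(onz(s,p,8).round())
print("lever",onz(s,(285,102),83).round(),onz(s,(271,133),95).round())
E
```

```text
[ 584. -118.    8.]
[489. -89.   8.]
[572. 173.   8.]
[658. 146.   8.]
lever [492. -99.  83.] [557. -44.  95.]
```

View pics/c.png

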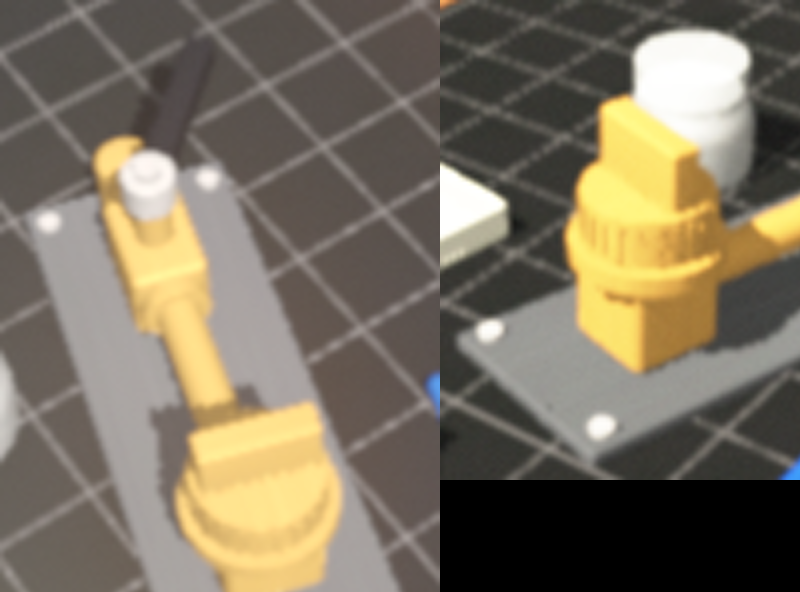

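The crop shows the cap, brass and large, seated on the outlet, so it is the one meant. The fit gives plate yaw about -0.29, outlet about (597,100), hinge about (555,-44) and lever about 1.0 rad open. I'll move above the lever grip.

{"fn": "play_rows", "kwargs": {
  "increments": "87 17.8 43.6 0 1.2;87 17.8 43.6 0 1.2;87 17.8 43.6 0 1.2;87 17.8 43.6 0 1.2;87 17.8 43.6 0 1.2;87 17.8 43.6 0 1.2;87 17.8 43.6 0 1.2;87 17.8 43.6 0 1.2;87 17.8 43.6 0 1.2;87 17.8 43.6 0 1.2;87 17.8 43.6 0 1.2;87 17.8 43.6 0 1.2",
  "grip_force": 10
}}

```text
t: 2.3
ee_pos: [508.7, -82.5, 246.0]
eef_rot: [-3.141, 0.001, -2.438]
wrist_force: [0.4, 0.2, 0.5]
finger_gap: 86.9
gripper_force: 0.0
```

```bash
python3 - <<'E'
from h import *
o=get_obs();print(o["ee_pos"],o["eef_rot"],o["joints"])
c=cam("wrist"); save("d",c["im"]); print(c["C"])
for X in [(555,-44,91),(508,-84,91),(597,100,111)]: print(X,proj(c,X).round())
for tg in ["valve","cap"]:
  for r in finder.regions_of(tg,"wrist")[:2]:
    m=np.argwhere(r["region"]).mean(0)[::-1]; print(tg,r["confidence"],r["box"],m,onz(c,m,91))
E
```

```text
[508.72663394 -82.51124477 245.95828375] [-3.14112195e+00  7.13231917e-04 -2.43756545e+00] [ 2.20603829e-01  9.38999233e-02 -3.34927236e-01  9.37725997e-05
 -1.14111888e+00 -1.08741215e+00]
[ 452.5329117  -131.46609387  384.72379203]
(555, -44, 91) [325. 253.]
(508, -84, 91) [325. 193.]
(597, 100, 111) [403. 369.]
valve 0.77 [312.6, 164.6, 339.8, 263.8] [322.39393939 216.5268595 ] [527.66949834 -70.51798976  91.        ]
cap 0.64 [373.5, 316.4, 413.0, 327.0] [392.07435897 323.19487179] [571.4139036   64.74029478  91.        ]
```

View pics/d.png

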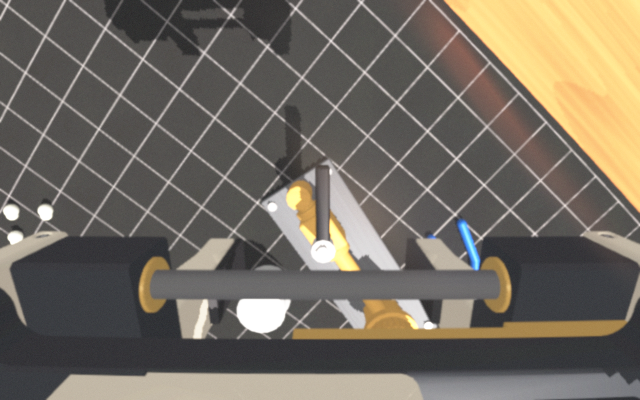

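The lever runs straight up the wrist picture, from hub (322,250) to tip (322,166), centred between the fingers and matching the estimate. I'll descend and straddle it.

{"fn": "play_rows", "kwargs": {
  "increments": "87 0 -1 -45 0;87 0 -1 -45 0;87 0 0 -45 0;60 0 0 -28 0;40 0 0 0 0;18 0 0 0 0;18 0 0 0 0;18 0 0 0 0;18 0 0 0 0",
  "grip_force": 6
}}

```text
t: 3.58
ee_pos: [508.5, -86.0, 83.2]
eef_rot: [-3.141, 0.001, -2.438]
wrist_force: [-0.5, -0.2, 0.9]
finger_gap: 32.6
gripper_force: 0.0
```

{"fn": "play_rows", "kwargs": {
  "increments": "18 -4 5 0 -6;18 -3.4 5.4 0 -6;18 -2.8 5.8 0 -6;18 -2.1 6 0 -6;18 -1.6 6.2 0 -6;18 -0.9 6.3 0 -6;18 -0.2 6.4 0 -6;18 0.5 6.3 0 -6;18 1.1 6.3 0 -6"
}}

```text
t: 4.7
ee_pos: [494.5, -32.5, 82.8]
eef_rot: [-3.141, -0.0, 2.899]
wrist_force: [-1.1, -2.9, 1.5]
finger_gap: 18.0
gripper_force: 1.0
```

{"fn": "play_rows", "kwargs": {
  "increments": "18 1.2 6.3 0 -6;18 1 4.2 0 -4;18 0.5 2 0 0;18 0.5 2 0 0"
}}

```text
t: 5.2
ee_pos: [498.8, -19.7, 83.0]
eef_rot: [-3.139, 0.002, 2.729]
wrist_force: [5.7, -16.3, -1.4]
finger_gap: 32.4
gripper_force: 6.7
```

The force rose to about 17 N, so the lever is at its stop. I'll release, rise and look.

{"fn": "play_rows", "kwargs": {
  "increments": "60 -0.5 -3 0 0;70 0 0 0 0;70 0 0 0 0;87 0 0 40 0;87 0 0 45 0;87 0 0 45 0;87 0 0 45 0"
}}

```text
t: 6.08
ee_pos: [497.3, -20.6, 259.2]
eef_rot: [3.141, 0.0, 2.728]
wrist_force: [1.2, 0.0, 0.3]
finger_gap: 86.6
gripper_force: 0.0
```

```bash
python3 - <<'E'
from h import *
o=get_obs();print(o["ee_pos"],o["eef_rot"],o["joints"])
c=cam("wrist"); save("e",c["im"]); 
H=np.array((555,-44,91.)); yaw=-.29
print([proj(c,H+85*np.array([-np.cos(yaw+a),-np.sin(yaw+a),0])).round() for a in (0,.1,.2)],proj(c,H))
s=cam("scene")
for n,cc in (("wrist",c),("scene",s)):
  for r in finder.regions_of("valve",n)[:1]:
    p=np.argwhere(r["region"])[:,::-1].astype(float); W=np.array([onz(cc,q,91)[:2] for q in p]); 
    ev,V=np.linalg.eigh(np.cov(W.T)); print(n,W.mean(0),V[:,1], np.arctan2(*V[::-1,1]), np.sqrt(ev))
E
```

```text
[497.27267882 -20.6473555  259.17538231] [3.14117633e+00 8.39027542e-05 2.72799357e+00] [ 3.53924698e-01  5.40374210e-02 -3.47660774e-01 -2.62253067e-04
 -1.16874869e+00 -2.33821751e+00]
[array([317., 167.]), array([308., 169.]), array([300., 171.])] [327.54640911 247.95022286]
wrist [520.53799801 -36.20167675] [-0.95785167  0.28726325] 2.850224223292804 [ 5.07546745 29.25696636]
scene [526.60224432 -31.49338858] [-0.96177722  0.27383314] 2.8642163966948515 [ 7.88221646 28.31170141]
```

View pics/e.png

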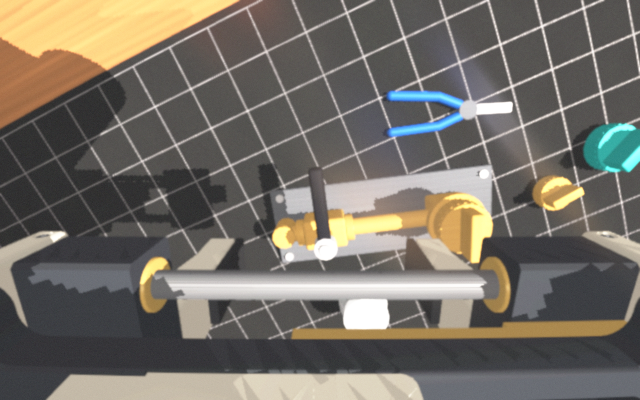

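Lever direction measures 2.850 rad in the wrist view and 2.864 in the scene view, against 2.852 for closed. The picture shows it square to the pipe (tip (315,170), hub (325,248)), so the valve is closed. Next I'll go above the cap and swing the wrist half a turn for joint-6 range.

{"fn": "play_rows", "kwargs": {
  "increments": "87 5.5 6.7 0 10.4;87 5.5 6.7 0 10.4;87 5.5 6.7 0 10.4;87 5.5 6.7 0 10.4;87 5.5 6.7 0 10.4;87 5.5 6.7 0 10.4;87 5.5 6.7 0 10.4;87 5.5 6.7 0 10.4;87 5.5 6.7 0 10.4"
}}

```text
t: 7.4
ee_pos: [546.5, 39.6, 255.8]
eef_rot: [3.139, -0.002, -1.916]
wrist_force: [-0.4, -0.7, -0.1]
finger_gap: 87.0
gripper_force: 0.0
```

{"fn": "play_rows", "kwargs": {
  "increments": "87 5.6 6.7 0 10.4;87 5.6 6.7 0 10.4;87 5.6 6.7 0 10.4;87 5.6 6.7 0 10.4;87 5.6 6.7 0 10.4;87 5.6 6.7 0 10.4;87 5.6 6.7 0 10.4;87 5.6 6.7 0 10.4;87 5.6 6.7 0 10.4;87 0 0 0 0"
}}

```text
t: 8.65
ee_pos: [597.0, 100.0, 255.7]
eef_rot: [3.14, 0.002, -0.289]
wrist_force: [0.4, -0.9, -0.3]
finger_gap: 86.9
gripper_force: 0.0
```

```bash
python3 - <<'E'
from h import *
o=get_obs();print(o["ee_pos"],o["eef_rot"],o["joints"])
c=cam("wrist"); save("f",c["im"]); s=cam("scene"); sd=cam("side")
print(proj(c,(597,100,111)),proj(s,(597,100,111)),proj(sd,(597,100,111)),proj(s,(597,100,83)),proj(sd,(597,100,83)))
for n,cc in (("wrist",c),("scene",s),("side",sd)):
  for r in finder.regions_of("cap",n)[:4]:
    p=np.argwhere(r["region"])[:,::-1].mean(0); print(n,r["confidence"],r["box"],p,onz(cc,p,95))
E
```

```text
[597.03800682 100.03547507 255.74004245] [ 3.13992366e+00  2.23597766e-03 -2.89020489e-01] [ 4.88166037e-01  2.40416266e-01 -1.30973013e-01 -4.05469245e-04
 -1.20217150e+00  7.93758294e-01]
[322.90422345 195.94582444] [299.82107273 198.17964114] [317.52795687 176.71335952] [300.24328348 207.37995283] [317.25273904 191.89025144]
wrist 0.9 [297.5, 155.1, 356.0, 220.9] [325.56687648 186.27104642] [601.47285565  96.04735637  95.        ]
wrist 0.82 [188.1, 160.3, 228.4, 195.6] [208.43755869 177.56525822] [641.69150819 200.96325336  95.        ]
wrist 0.74 [155.7, 60.4, 196.5, 99.4] [175.79825328  79.45327511] [732.45394872 195.58427466  95.        ]
wrist 0.3 [270.7, 129.5, 512.3, 268.6] [401.21764989 172.69824582] [593.64335591  23.29518335  95.        ]
scene 0.91 [252.6, 323.9, 280.9, 356.0] [267.40439932 341.85279188] [755.26081037 249.74629755  95.        ]
scene 0.88 [314.8, 289.4, 347.1, 317.1] [331.27659574 302.97545008] [653.7980826  256.26225549  95.        ]
scene 0.77 [358.0, 314.8, 397.2, 351.6] [378.13627993 333.30294659] [628.40160546 327.68764306  95.        ]
scene 0.73 [242.8, 125.2, 339.4, 271.8] [285.95555162 206.06357358] [617.3606253   90.97829103  95.        ]
side 0.93 [195.2, 266.1, 238.9, 321.3] [216.32063882 297.52334152] [543.33125842 364.62224752  95.        ]
side 0.89 [185.4, 219.3, 209.0, 244.9] [195.8822314 231.0661157] [656.37850013 297.06773007  95.        ]
side 0.75 [231.8, 244.2, 258.5, 275.1] [244.24964739 259.83215797] [563.17232271 300.46971605  95.        ]
side 0.72 [296.8, 171.8, 336.5, 213.9] [316.41140351 193.68333333] [583.53550865 121.20355026  95.        ]
```

View pics/f.png

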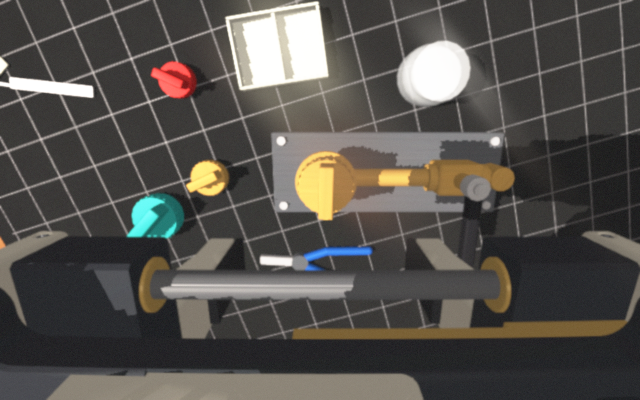

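The wrist picture shows the cap (wing bar (326,165)-(326,219), upright in the picture and square to the jaws) and the plate screws at (281,141), (495,141), (284,206).

```bash
python3 - <<'E'
from h import *
c=cam("wrist"); print("top",onz(c,(326,191.5),111),onz(c,(326,165),111),onz(c,(326,219),111))
for p in [(281,141),(495,141),(284,206),(272,133),(275,212),(503,133)]: print(p,onz(c,p,8).round(1))
im=c["im"][125:235,265:385]; save("g",cv2.resize(im,None,fx=5,fy=5,interpolation=cv2.INTER_CUBIC))
E
```

```text
top [600.34288136  95.79714745 111.        ] [623.82715746  88.81582981 111.        ] [574.79781996 103.39049365 111.        ]
(281, 141) [651.2 136.5   8. ]
(495, 141) [ 577.9 -111.2    8. ]
(284, 206) [573.1 158.9   8. ]
(272, 133) [663.3 143.8   8. ]
(275, 212) [568.9 172.5   8. ]
(503, 133) [ 584.6 -122.     8. ]
```

View pics/g.png

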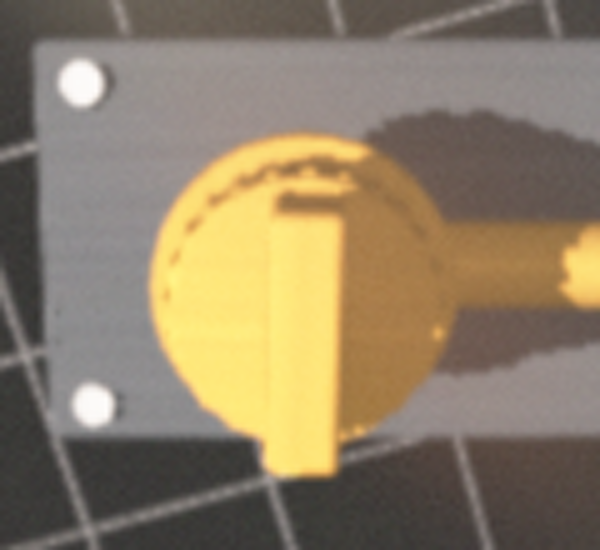

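Bar centre is about (599,97), and its angle is within 1.5° of the jaws. I'll descend with the tips 3 mm above the skirt, then close gently.

{"fn": "play_rows", "kwargs": {
  "increments": "87 1 -1.5 -45 0;87 1 -1.5 -45 0;87 0 0 -40 0;60 0 0 -21 0;30 0 0 0 0;14 0 0 0 0;14 0 0 0 0;10 0 0 0 0;10 0 0 0 0;10 0 0 0 0;10 0 0 0 0",
  "grip_force": 15
}}

```text
t: 10.38
ee_pos: [599.5, 96.8, 106.6]
eef_rot: [-3.141, -0.0, -0.288]
wrist_force: [-1.1, -0.5, 1.7]
finger_gap: 14.2
gripper_force: 15.0
```

{"fn": "play_rows", "kwargs": {
  "increments": "10 0 0 0 4;10 0 0 0 4;10 0 0 0 4"
}}

```text
t: 10.75
ee_pos: [599.6, 96.8, 106.6]
eef_rot: [-3.142, -0.0, -0.077]
wrist_force: [0.0, 0.6, -0.1]
finger_gap: 13.6
gripper_force: 15.0
```

```bash
python3 -c "
from h import *
o=get_obs();print(o['wrist_force'],o['moment'],o['eef_rot'],o['finger_gap'],o['ee_pos'])"
```

```text
[ 0.02640043  0.55933029 -0.14762139] [-0.09595194  0.12828787 -0.08748473] [-3.14155904e+00 -1.63054647e-04 -7.65306728e-02] 13.643214028990315 [599.58217946  96.77269638 106.62224464]
```

{"fn": "play_rows", "kwargs": {
  "increments": "10 0 0 0 3;10 0 0 0 3"
}}

```text
t: 11.0
ee_pos: [599.5, 96.8, 106.6]
eef_rot: [-3.142, -0.0, 0.028]
wrist_force: [-1.1, -0.4, 1.1]
finger_gap: 14.0
gripper_force: 15.0
```

{"fn": "play_rows", "kwargs": {
  "increments": "10 0 0 0 3;10 0 0 0 3"
}}

```text
t: 11.25
ee_pos: [599.6, 96.8, 106.6]
eef_rot: [-3.142, -0.0, 0.132]
wrist_force: [-0.8, -0.2, 0.9]
finger_gap: 14.2
gripper_force: 15.0
```

{"fn": "play_rows", "kwargs": {
  "increments": "10 0 0 0 3;10 0 0 0 2"
}}

```text
t: 11.5
ee_pos: [599.5, 96.7, 106.6]
eef_rot: [3.142, -0.0, 0.219]
wrist_force: [-0.4, 1.0, 1.0]
finger_gap: 13.5
gripper_force: 15.0
```

{"fn": "play_rows", "kwargs": {
  "increments": "10 0 0 0 2;10 0 0 0 2"
}}

```text
t: 11.75
ee_pos: [599.5, 96.8, 106.6]
eef_rot: [3.142, -0.0, 0.29]
wrist_force: [0.4, 1.0, 1.3]
finger_gap: 14.2
gripper_force: 15.0
```

{"fn": "play_rows", "kwargs": {
  "increments": "10 0 0 0 2;10 0 0 0 3"
}}

```text
t: 12.0
ee_pos: [599.5, 96.8, 106.6]
eef_rot: [3.142, -0.0, 0.378]
wrist_force: [0.4, 0.1, 0.7]
finger_gap: 14.2
gripper_force: 15.0
```

38° with no stop, so counter-clockwise loosens. I'll continue to about 85° and test the lift.

{"fn": "play_rows", "kwargs": {
  "increments": "10 0 0 0 4;10 0 0 0 4;10 0 0 0 4;10 0 0 0 4"
}}

```text
t: 12.5
ee_pos: [599.5, 96.7, 106.6]
eef_rot: [3.142, -0.0, 0.658]
wrist_force: [-0.3, -0.5, 1.7]
finger_gap: 14.0
gripper_force: 15.0
```

{"fn": "play_rows", "kwargs": {
  "increments": "10 0 0 0 4;10 0 0 0 4;10 0 0 0 4;10 0 0 0 4;10 0 0 0 4;10 0 0 0 4;10 0 0 0 4"
}}

```text
t: 13.38
ee_pos: [599.4, 97.1, 106.6]
eef_rot: [-3.141, -0.0, 1.146]
wrist_force: [-1.7, 1.4, 2.0]
finger_gap: 14.0
gripper_force: 15.0
```

{"fn": "play_rows", "kwargs": {
  "increments": "10 0 0 0 4;10 0 0 0 4;10 0 0 0 4;10 0 0 0 4;10 0 0 0 4;10 0 0 0 4;10 0 0 0 2;10 0 0 0 0"
}}

```text
t: 14.38
ee_pos: [599.4, 97.2, 106.6]
eef_rot: [3.141, -0.001, 1.597]
wrist_force: [-1.2, 4.5, 2.9]
finger_gap: 14.0
gripper_force: 15.0
```

```bash
python3 - <<'E'
from h import *
o=get_obs();print(o['wrist_force'],o['moment'],o['eef_rot'],o['finger_gap'],o["joints"])
s=cam("scene"); sd=cam("side")
A=cv2.resize(s["im"][90:275,225:355],None,fx=3,fy=3); B=cv2.resize(sd["im"][100:265,265:395],None,fx=3,fy=3)
im=np.zeros((555,780,3),np.uint8); im[:,:390]=A; im[:495,390:]=B; save("h",im)
E
```

```text
[-1.19394309  4.48595134  2.89392321] [ 1.5643836   0.86431604 -0.09833885] [ 3.14142542e+00 -5.67239942e-04  1.59665997e+00] 14.010700409459806 [ 4.81809412e-01  3.70117505e-01 -3.16520755e-01 -5.63500331e-04
 -8.83758232e-01  2.68600415e+00]
```

View pics/h.png

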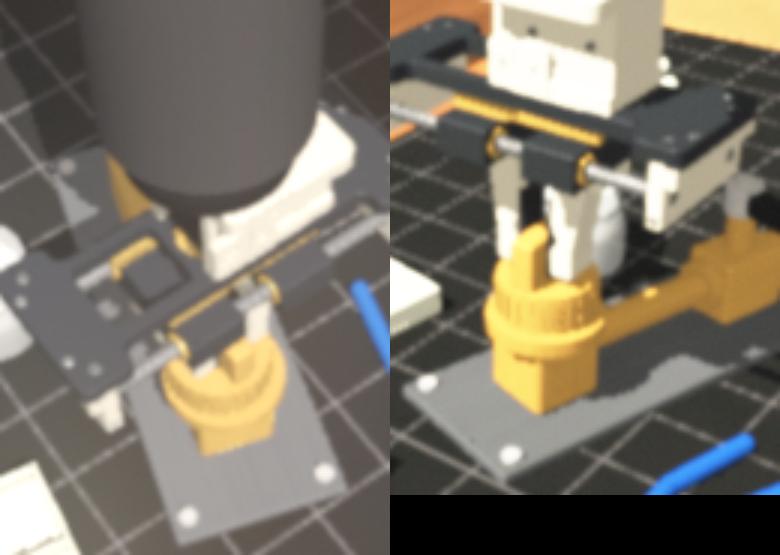

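The picture shows the cap still seated with its wing bar turned along the pipe, held in the jaws (side view bar at (530,255) in the crop). I'll test the lift gently.

{"fn": "play_rows", "kwargs": {
  "increments": "10 0 0 2 0;10 0 0 2 0;10 0 0 0 0",
  "grip_force": 25
}}

```text
t: 14.85
ee_pos: [598.6, 96.4, 110.1]
eef_rot: [-3.14, 0.0, 1.596]
wrist_force: [-4.0, 3.0, -3.2]
finger_gap: 14.1
gripper_force: 25.0
```

{"fn": "play_rows", "kwargs": {
  "increments": "10 0 0 2 0;10 0 0 2 0;10 0 0 4 0;10 0 0 4 0"
}}

```text
t: 15.35
ee_pos: [599.7, 96.6, 122.9]
eef_rot: [3.141, 0.0, 1.597]
wrist_force: [-0.4, -0.2, -1.9]
finger_gap: 13.8
gripper_force: 25.0
```

The wrist carries the cap's weight and it is 16 mm up, so it is free. I'll raise it to 100 mm.

{"fn": "play_rows", "kwargs": {
  "increments": "10 0 0 8 0;10 0 0 10 0;10 0 0 12 0;10 0 0 12 0;10 0 0 12 0;10 0 0 12 0;10 0 0 10 0;10 0 0 6 0;10 0 0 2 0;10 0 0 0 0;10 0 0 0 0;10 0 0 0 0"
}}

```text
t: 16.85
ee_pos: [599.3, 96.7, 206.2]
eef_rot: [-3.141, 0.0, 1.597]
wrist_force: [-0.3, 0.2, -1.1]
finger_gap: 13.6
gripper_force: 25.0
```

```bash
python3 - <<'E'
from h import *
o=get_obs();print(o['wrist_force'],o['ee_pos'],o['finger_gap'],o["gripper_force"],abs(o["joint_velocities"]).max())
s=cam("scene"); sd=cam("side")
A=cv2.resize(s["im"][90:275,225:355],None,fx=3,fy=3); B=cv2.resize(sd["im"][60:245,265:395],None,fx=3,fy=3)
save("i",np.hstack([A,B]))
E
```

```text
[-0.27297632  0.18506732 -1.09469159] [599.3378093   96.6511839  206.20765014] 13.565267677956605 24.95393693447113 0.0020721389917369667
```

View pics/i.png

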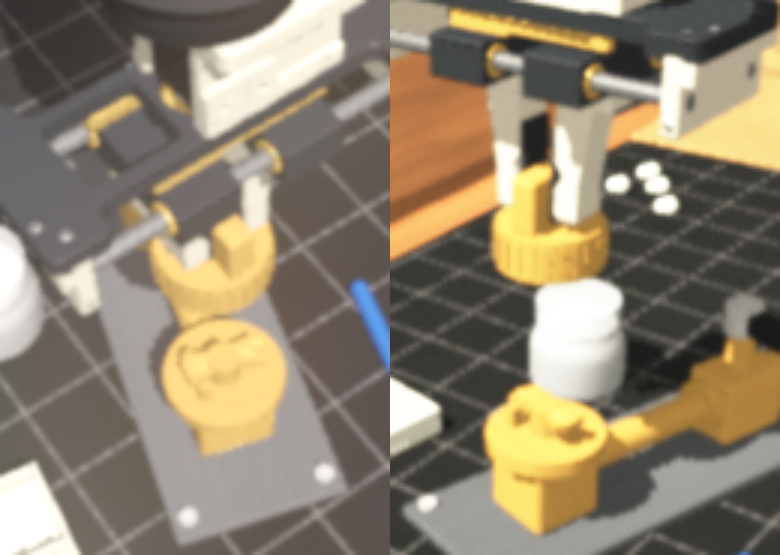

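The cap hangs upright in the jaws (side crop (550,230)), about 100 mm above the bare outlet.

```bash
python3 -c "
from station import ticket; print(ticket.job_done())"
```

```text
the job is handed in; nothing more can be done
None
```

The job is handed in: the valve is closed, the cap loosened counter-clockwise (about 108° turned, no stop met), and it is held still and upright about 100 mm above the outlet; the handover gave no verdict.

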